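# Load the two-tier egg steamer

### The arm

A 6-joint arm with a two-finger parallel gripper is mounted at the origin on a cart in front of the work surface, level with it; the furniture and walls round the work are solid. World frame = base frame: x ahead of the robot, y to its left, z up, the work surface at z = 0. Lengths are in m, angles in rad, forces in N, time in s.
With the tool pointing down it reaches from about 0.375 to 0.975 m from the base axis. Payload 3.8 kg.
Tool frame: the origin (TCP) lies midway between the tips of the shut fingers; the grasp point (between the pads) lies 19 mm behind it; z points along the fingers, y is the line along which they close (so a half turn about z gives the same grasp; the last joint's range is limited). The gripper opens to 88 mm and grips with 3 to 60 N. Pads are 18 mm wide; open, the fingers measure 123 mm over their backs; the gripper's body (75 mm by 187 mm) begins 45 mm behind the grasp point.
Start: joints at [1.146, 0.264, 1.604, -0, 1.274, -0.037], TCP at [0.255, 0.625, 0.239] pointing down, gripper open.
Joint ranges: [-2.63, 2.63], [-0.94, 2.18], [0.31, 2.57], [-1.31, 4.45], [0, 2.66], [-2.55, 2.55]. Speed limits (rad/s): [2.57, 2.57, 3.14, 3.14, 3.14, 3.14].

### API

Orientations are given as a rotation vector (axis times angle).
In Python, from cell import manip, inverse_kinematics, cams, order gives the robot as it stands. Calls block until the motion is done:
- manip.move_pose(position, orientation): joint-space move of the TCP to a pose.
- manip.move_linear(position, rate=0.15, rot=None): straight line of the TCP; rot=None keeps the orientation; rate is the mean speed in m/s.
- manip.set_joints(angles): joint-space move.
- manip.set_gripper(opening, force=None): finger opening in m; force is the grip in N (None keeps the last); returns when the fingers have stopped.
- manip.dwell(seconds).
- inverse_kinematics(position, orientation): joint angles nearest the present ones, or None.
- manip.state(): the state.
- cams.capture(name): name is "scene" or "top" or "wrist"; returns a dict with "image" (400x640x3 uint8, blue, green, red), "z_map" (400x640 float32, m along the optical axis (not along the pixel's ray), 0 where there is no reading), "intrinsics" (3x3 intrinsics, pixels), "position" and "orientation" of the camera in the world; the wrist camera has in their place "T_tool_cam" (4x4, takes a point from camera to tool coordinates, whose origin is the TCP and whose axes are the flange's). Camera axes: x right, y down, z forward; pixel columns grow to the right and rows downward; lengths in m; the calibration is good to about 2 mm. A picture is of the moment at which its call begins: read the wrist's pose just before it.
A pose or a line that the arm cannot do raises manip.IKError and nothing moves.
- order.close_job(): hands the job in; it is judged then, once.
The state is a dict: "clock": time; "joint_pos": joint angles; "joint_velocities": joint speeds; "tau": joint torques, N m; "tool_pos": TCP position; "tcp_rot": TCP orientation; "contact_force": force on the tool from outside, world axes, zero at the start; "moment": the same for the moment, N m; "gripper_width": finger opening in m; "grasp_force": force on a finger pad.
Only numpy, scipy, OpenCV 4.12 (cv2) and the standard library are available. Lean on these libraries where they do the work, as an engineer would, in place of code of your own. Each camera call takes 0.05 s, during which the arm holds its last target. There are 200 camera calls.

### The job

Load the small steamer, building it up where its white base stands: seat the low tray with the two egg cups on the base, lay the egg in either of its cups, set the tall plain tier over it, stand the lidded custard cup upright on that tier's plate, and finish with the domed lid. Every part must sit fully home over the collar beneath it and level, everything let go, and the pepper mill standing among the parts must be left where it is.

Things in the scene. Friction and masses are not known exactly. Their poses are not given: they have to be found in the camera images.
- base: Steamer base, fixed: round white housing 152 mm across with a grey dial on its front (local -x). Origin: centre of underside, z up. Its top is a flat steel ledge at z = 50 mm with an upright collar ring on it, 128 mm across (124 at its top), 8 mm high, round a shallow pan. The egg tray's skirt drops over this collar.
- egg_tray: Egg tray: low steel tray WITH TWO EGG CUPS, 144 mm across, 160 g. Origin: underside centre, z up. Skirt 138 mm wide inside, z = 0 to 10; plate top z = 13, on it a collar like the base's (to z = 21). Centre post, black knob 20 mm across, z = 40 to 56: grip. Cups: rings at local x = +36, -36, y = 0, 36 mm inside, tops z = 24; egg in one: middle z = 34 to 42. Seated: origin 50 above base's.
- plain_tier: Tall steel tier with a PLAIN perforated plate, 144 mm across, 160 g, open below. Origin: underside centre, z up. Skirt 138 mm wide inside, z = 0 to 60; plate top z = 63, collar as on the base (to z = 71); centre post with black knob 20 mm across, z = 90 to 106: grip. Seated, its origin is 13 mm above the egg tray's. The custard cup stands on its plate beside the post, 36 mm from the centre.
- lid: Steel dome lid, 144 mm across, 80 mm high, 180 g, open below (138 mm wide, 50 mm deep inside). Origin: underside centre, z up. Round black knob on top, 26 mm across, z = 62 to 80 mm: grip. Seated over the plain tier's collar, its origin is 63 mm above that tier's.
- egg_mid (a point): Middle of the brown egg, 54 x 42 x 42 mm, 58 g, lying on its side, long axis along local x, middle 21 mm above the worktop at the start. Grip it from above across its 42 mm width (local y). It rolls if pushed.
- custard_cup: White ceramic cup with its lid (fixed on), round, 49 mm across, 42 mm high, 110 g. Origin: underside centre, z up. Body 47 mm across from z = 22 to 31 mm, lid edge 49 mm across at z = 31 to 33 mm, small flat knob on top. Grip it round body and lid edge from above.
- pepper_mill: Bystander: glass mill with a grey top, 44 mm across, 90 mm high, standing loose among the parts. Origin: underside centre. Leave it where it stands.
Mind the look-alikes: they are no part of the job. What is shaped like the lid but green is not meant.

How it is judged:
By the outcome, as a careful person would: the job done as asked, in the order asked, and still so for the second after the job is handed in, with the robot touching nothing.
It also fails if it takes over 126 s, if anything falls off the work surface, if the arm or the gripper's body presses on something with over 40 N, if the wrist force passes 120 N, or if a joint passes its speed limit or range.

## Working session

There is one attempt and no reset: what is moved stays moved. The work goes in short steps, each a Python script; the robot and the scene stay as the last script left them, time stands still between calls to the robot, and variables do not carry over. Pictures are saved under pics/ and viewed, at most 16 in all, crops included, and the job is handed in when it is done.

```bash
ls; mkdir -p pics; python3 - <<'E'
from cell import manip,cams
import cv2,numpy as np
print(manip.state())
for n in("scene","top"):
    c=cams.capture(n);cv2.imwrite(f"pics/{n}0.png",c["image"]);np.savez(f"{n}0.npz",**{k:v for k,v in c.items()})
    print(n,c["intrinsics"],c["position"],c["orientation"],(c["z_map"]>0).mean())
E
```

```text
pics
{'clock': 0.0, 'joint_pos': array([ 1.14610779e+00,  2.64737853e-01,  1.60535601e+00, -1.98128803e-05,
        1.27372620e+00, -3.69073562e-02]), 'joint_velocities': array([-2.22711065e-03,  4.85652828e-04, -2.05198857e-04, -2.91754077e-05,
        1.00616829e-03,  6.92276610e-04]), 'tau': array([-9.95542214e-04, -5.02095437e+01, -3.56876814e+01,  7.25769228e-02,
        2.90884729e-02, -1.62078136e-04]), 'tool_pos': array([0.25495915, 0.62422535, 0.23740805]), 'tcp_rot': array([-0.60521194, -3.08224364,  0.0034123 ]), 'contact_force': array([-0.35587937,  0.16885273,  1.22657558]), 'moment': array([-0.00490899,  0.04563062, -0.01133553]), 'grasp_force': 0.0, 'gripper_width': 0.08811167900991125}
scene [[405.63415496   0.         313.36601983]
 [  0.         405.63415496 201.52867693]
 [  0.           0.           1.        ]] [-0.05375799 -0.18358894  0.67927575] [-2.08782364  0.88499887 -0.46472307] 0.995875
top [[492.63060735   0.         321.08586002]
 [  0.         492.63060735 196.71622399]
 [  0.           0.           1.        ]] [0.22256517 0.35806005 1.54216154] [-2.11775762  2.12651236 -0.21459342] 0.9959375
```

View pics/scene0.png

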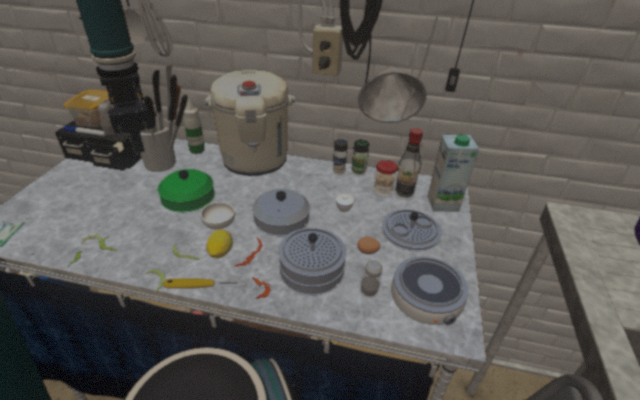

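View pics/top0.png

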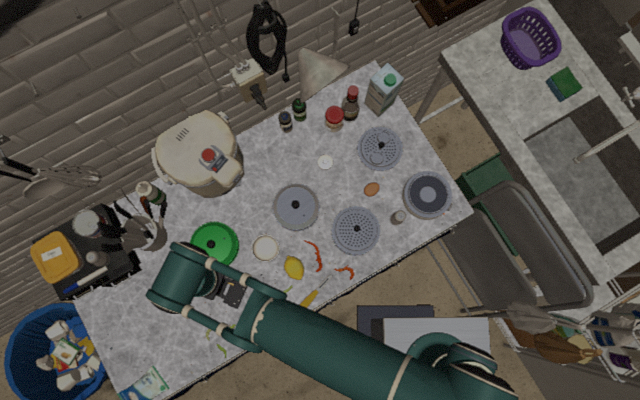

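Scene view: egg tray (412,230), egg (368,243), with the lemon (219,242) as its look-alike. Tier (312,257). Grey lid (281,210), with the green lid (186,190) as its look-alike. Custard cup (345,203), with a white dish (218,214) as its look-alike. Base (430,290) and mill (371,278). In the top view the same parts are at tray (380,148), egg (372,189), tier (355,230), lid (296,207), cup (325,162), base (427,194) and mill (398,216).

```bash
cat > h.py <<'E'
import numpy as np,cv2
from scipy.spatial.transform import Rotation as R
def pts(c):
    K=c["intrinsics"];z=c["z_map"].astype(float);v,u=np.mgrid[:400,:640]
    P=np.dstack([(u-K[0,2])/K[0,0]*z,(v-K[1,2])/K[1,1]*z,z])
    return P@R.from_rotvec(c["orientation"]).as_matrix().T+c["position"]
def ray(c,u,v,h):
    K=c["intrinsics"];d=R.from_rotvec(c["orientation"]).as_matrix()@[(u-K[0,2])/K[0,0],(v-K[1,2])/K[1,1],1]
    p=c["position"];return p+d*(h-p[2])/d[2]
E
python3 - <<'E'
from h import *
np.set_printoptions(precision=4,suppress=True)
S={n:dict(np.load(n+"0.npz")) for n in("scene","top")}
boxes={"top":dict(tray=(355,125,406,172),egg=(360,180,384,198),tier=(330,205,382,258),lid=(270,182,322,232),cup=(315,152,335,172),base=(402,168,455,218),mill=(388,207,408,226)),
"scene":dict(tray=(380,208,444,250),egg=(354,233,384,254),tier=(276,230,348,292),lid=(250,188,312,234),cup=(333,192,356,212),base=(390,256,468,322),mill=(358,260,385,295))}
for n,c in S.items():
    P=pts(c);print(n,"table z",np.median(P[...,2][235:245,380:400] if n=="scene" else P[200:206,330:340,2]))
    g=c["image"].astype(int)
    for k,(a,b,e,f) in boxes[n].items():
        p=P[b:f,a:e].reshape(-1,3);m=p[:,2]>.008
        q=p[m];r=cv2.minEnclosingCircle(q[:,:2].astype(np.float32))
        print(k,"n",m.sum(),"circ",np.round(r[0],4),round(r[1],4),"zpct",np.percentile(q[:,2],[2,50,98,100]),"mean",q.mean(0)[:2])
        if k in("tray","tier","lid"):
            d=(g[b:f,a:e].max(2)<45);nn,l,st,ce=cv2.connectedComponentsWithStats(d.astype(np.uint8))
            i=1+np.argsort(-st[1:,4])[:2]
            h=dict(tray=.056,tier=.106,lid=.08)[k]
            for j in i:
                u,v=ce[j]+[a,b];print("   dark",st[j,4],u,v,"ray",ray(c,u,v,h-.003),"depth",np.median(P[b:f,a:e][l==j],0))
big=cv2.resize(S["top"]["image"][110:262,260:462],None,fx=3.9,fy=3.9,interpolation=cv2.INTER_CUBIC);cv2.imwrite("pics/crop.png",big)
E
```

```text
scene table z 0.004610500967146547
tray n 1860 circ [ 0.3785 -0.0236] 0.4611 zpct [0.0097 0.0147 0.0549 0.6793] mean [0.6707 0.1473]
   dark 20 413.75 216.55 ray [0.677  0.1518 0.053 ] depth [0.6768 0.1513 0.0534]
egg n 325 circ [0.545  0.1855] 0.027 zpct [0.0135 0.033  0.0428 0.0439] mean [0.5377 0.1818]
tier n 3669 circ [0.2087 0.0858] 0.3762 zpct [0.0113 0.0633 0.1029 0.6793] mean [0.3933 0.2262]
   dark 7 313.14285714285717 239.28571428571428 ray [0.4054 0.2339 0.103 ] depth [0.4063 0.2346 0.1011]
   dark 1 310.0 239.0 ray [0.4015 0.2391 0.103 ] depth [0.4021 0.2397 0.1023]
lid n 2209 circ [0.2359 0.1434] 0.4369 zpct [0.0111 0.0525 0.0795 0.6793] mean [0.4659 0.3952]
   dark 14 281.14285714285717 196.85714285714286 ray [0.4816 0.414  0.077 ] depth [0.4828 0.4151 0.0759]
   dark 2 281.5 193.0 ray [0.4932 0.4251 0.077 ] depth [0.4898 0.4213 0.0807]
cup n 258 circ [0.2999 0.0774] 0.4397 zpct [0.0104 0.0353 0.0438 0.6793] mean [0.6169 0.3207]
base n 4101 circ [ 0.2698 -0.0709] 0.3427 zpct [0.0185 0.0461 0.0589 0.6793] mean [0.5081 0.0084]
mill n 618 circ [ 0.2048 -0.0354] 0.2981 zpct
[... 303 characters left out ...]
t [0.0094 0.0364 0.0469 1.5422] mean [0.5423 0.1906]
tier n 1909 circ [0.3553 0.2642] 0.1627 zpct [0.0319 0.0645 0.1038 1.5422] mean [0.4103 0.244 ]
   dark 25 356.48 227.96 ray [0.4124 0.2438 0.103 ] depth [0.4117 0.2452 0.1059]
lid n 1777 circ [0.398  0.4306] 0.1899 zpct [0.0307 0.0537 0.0814 1.5422] mean [0.4849 0.4235]
   dark 44 295.0 204.0909090909091 ray [0.4891 0.4262 0.077 ] depth [0.4885 0.4261 0.0808]
cup n 190 circ [0.4458 0.349 ] 0.2235 zpct [0.0093 0.0373 0.0458 1.5422] mean [0.6282 0.3344]
base n 1967 circ [0.407  0.1473] 0.2802 zpct [0.0238 0.0476 0.0829 1.5422] mean [0.5197 0.022 ]
mill n 200 circ [0.4646 0.1053] 0.0349 zpct [0.0086 0.075  0.0912 0.0943] mean [0.4509 0.1144]
```

View pics/crop.png

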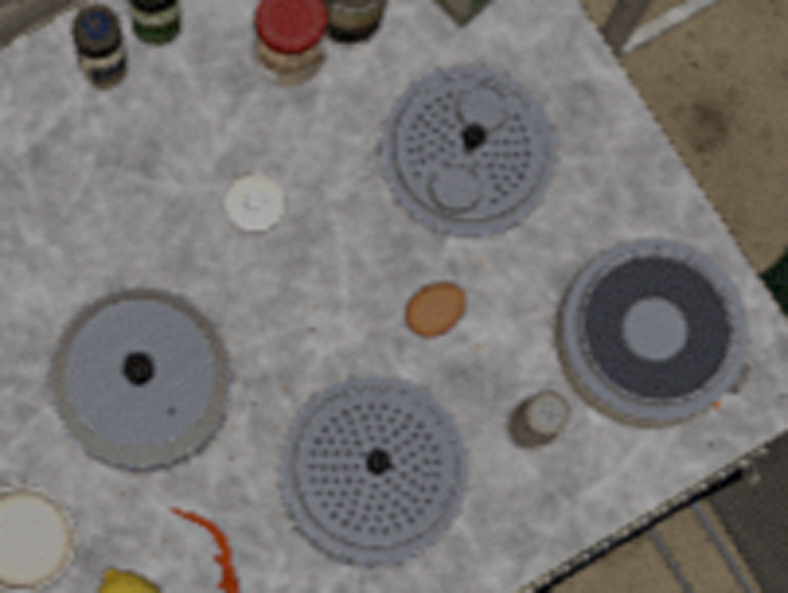

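The crop confirms the choice. Two-cup tray is at crop (472,137), plain tier (377,462), grey lid (138,369), egg (435,308), custard cup (255,203), base (655,328) and mill (545,415). Next I'll take close wrist views.

```bash
cat >> h.py <<'E'
from cell import manip,cams,inverse_kinematics
np.set_printoptions(precision=4,suppress=True)
def down(th):
    f=(th+np.pi/2)/2; return np.pi*np.array([np.cos(f),np.sin(f),0])
def wrist(name=None):
    s=manip.state();c=cams.capture("wrist")
    T=np.eye(4);T[:3,:3]=R.from_rotvec(s["tcp_rot"]).as_matrix();T[:3,3]=s["tool_pos"];T=T@c["T_tool_cam"]
    c["position"]=T[:3,3];c["orientation"]=R.from_matrix(T[:3,:3]).as_rotvec()
    if name: cv2.imwrite(f"pics/{name}.png",c["image"]);np.savez(name+".npz",**c)
    return c
E
python3 - <<'E'
from h import *
manip.move_pose([.54,.12,.40],down(np.arctan2(.12,.54)))
c=wrist("w1");print(c["T_tool_cam"],c["intrinsics"],c["position"],manip.state()["clock"],manip.state()["joint_pos"])
E
```

```text
[[-0.0008 -0.9594 -0.2821  0.0727]
 [ 1.     -0.001   0.0007  0.0003]
 [-0.001  -0.2821  0.9594 -0.1466]
 [ 0.      0.      0.      1.    ]] [[317.7767   0.     314.8181]
 [  0.     317.7767 202.7758]
 [  0.       0.       1.    ]] [0.5244 0.1918 0.5462] 2.3083 [ 0.1751 -0.025   1.6355  0.0002  1.5319 -0.045 ]
```

View pics/w1.png

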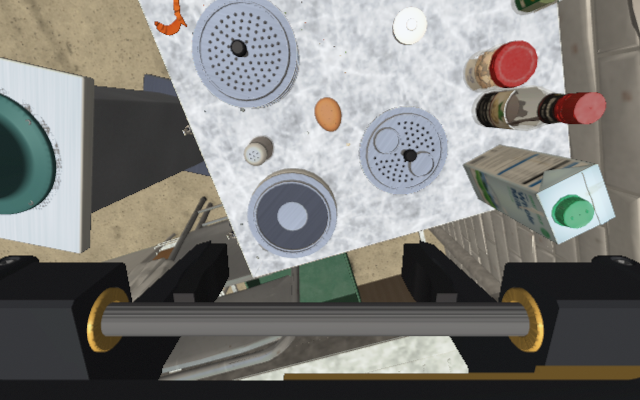

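Wrist view: tier knob (238,47), tray knob (410,156) with cups at (387,141) and (421,163), egg (328,114), mill (256,153), base (292,214), custard cup (409,25).

```bash
cat >> h.py <<'E'
def near(P,xy,r,z0,z1):
    return (np.hypot(P[...,0]-xy[0],P[...,1]-xy[1])<r)&(P[...,2]>z0)&(P[...,2]<z1)
def hull_circ(P,m):
    # ellipse-free: min enclosing circle of the points (2..98 pct safe via erode)
    p=P[m][:,:2].astype(np.float32);(x,y),r=cv2.minEnclosingCircle(p);return x,y,r
def planecirc(c,m,h):
    "mask outline cast on plane z=h, least-squares circle"
    k,_=cv2.findContours(m.astype(np.uint8),cv2.RETR_EXTERNAL,cv2.CHAIN_APPROX_NONE)
    k=max(k,key=len)[:,0];q=np.array([ray(c,u,v,h) for u,v in k])
    return circ(q)
def circ(q):
    for _ in range(4):
        A=np.c_[2*q[:,:2],np.ones(len(q))];s=np.linalg.lstsq(A,(q[:,:2]**2).sum(1),rcond=None)[0]
        r=np.sqrt(s[2]+s[0]**2+s[1]**2);e=abs(np.hypot(*(q[:,:2]-s[:2]).T)-r);q=q[e<=max(2*np.median(e),.0008)]
    return np.array([s[0],s[1],r])
def knob(c,P,xy,z0,z1,rad=.03):
    m=near(P,xy,rad,z0,z1)&(c["image"].max(2)<70)
    return m
E
python3 - <<'E'
from h import *
c=dict(np.load("w1.npz"));P=pts(c);g=c["image"]
print("table",np.median(P[60:100,340:370,2]))
C=dict(tray=(.68,.155),egg=(.542,.187),tier=(.41,.242),cup=(.627,.333),base=(.518,.02),mill=(.449,.112))
Z=dict(tray=(.008,.016),tier=(.055,.067),base=(.040,.053),cup=(.03,.05),mill=(.08,.1),egg=(.01,.05))
for k in C:
    m=near(P,C[k],.09 if k in("tray","tier","base") else .04,*Z[k])
    h=dict(tray=.013,tier=.063,base=.05,cup=.033,mill=.09,egg=.021)[k]
    print(k,m.sum(),"pts circ",np.array(hull_circ(P,m)),"plane",planecirc(c,m,h),"medz",np.median(P[m][:,2]))
for k,(z0,z1) in dict(tray=(.045,.065),tier=(.09,.115)).items():
    m=near(P,C[k],.03,z0,z1);u=np.argwhere(m);print(k,"knob",m.sum(),"depth mean",P[m].mean(0),"zmax",P[m][:,2].max(),"ray",planecirc(c,m,z1-.0095))
k,_=cv2.findContours(near(P,C["egg"],.04,.01,.05).astype(np.uint8),0,1);k=max(k,key=len)[:,0]
q=np.array([ray(c,*p,.021)[:2] for p in k],np.float32)*1000
print("egg ellipse mm,deg",cv2.fitEllipse(q))
# collar base : z .054-.06 ; tray cups
for k,z in dict(base=(.0545,.062),tray=(.0225,.028)).items():
    m=near(P,C[k],.075,*z);print(k,"hi",m.sum(),hull_circ(P,m),P[m].mean(0))
m=cv2.cvtColor(g,cv2.COLOR_BGR2GRAY)
cv2.imwrite("pics/tray.png",cv2.resize(g[95:270,230:460],None,fx=3.4,fy=3.4,interpolation=cv2.INTER_CUBIC))
for n,(u,v) in dict(c1=(387,141),c2=(421,163)).items(): print(n,ray(c,u,v,.013))
E
```

```text
table 0.0005796795819231759
tray 5058 pts circ [0.6833 0.1575 0.0738] plane [0.683  0.1577 0.0726] medz 0.013614959218547495
egg 726 pts circ [0.5449 0.1889 0.0268] plane [0.5456 0.1896 0.0233] medz 0.03681424636715419
tier 8344 pts circ [0.4113 0.2445 0.0739] plane [0.4116 0.2441 0.0684] medz 0.06350444016773632
cup 984 pts circ [0.6321 0.3355 0.0247] plane [0.6325 0.3353 0.0236] medz 0.03712186421188357
base 5551 pts circ [0.524  0.0181 0.0745] plane [0.5238 0.0187 0.0735] medz 0.04580813160824648
mill 377 pts circ [0.452  0.1123 0.0164] plane [0.4533 0.1136 0.015 ] medz 0.08697784333521319
tray knob 145 depth mean [0.6814 0.158  0.055 ] zmax 0.05840189237598831 ray [0.6813 0.1581 0.01  ]
tier knob 235 depth mean [0.4132 0.2439 0.1049] zmax 0.10843357291156841 ray [0.4134 0.2439 0.01  ]
egg ellipse mm,deg ((545.579345703125, 189.7601776123047), (40.312965393066406, 52.95368957519531), 32.313297271728516)
base hi 436 (0.5239911675453186, 0.018196454271674156, 0.0628977119922638) [0.5239 0.026  0.0578]
tray hi 289 (0.6826724410057068, 0.15760789811611176, 0.06146852299571037) [0.68   0.158  0.0241]
c1 [0.6519 0.1689 0.013 ]
c2 [0.7181 0.1461 0.013 ]
```

View pics/tray.png

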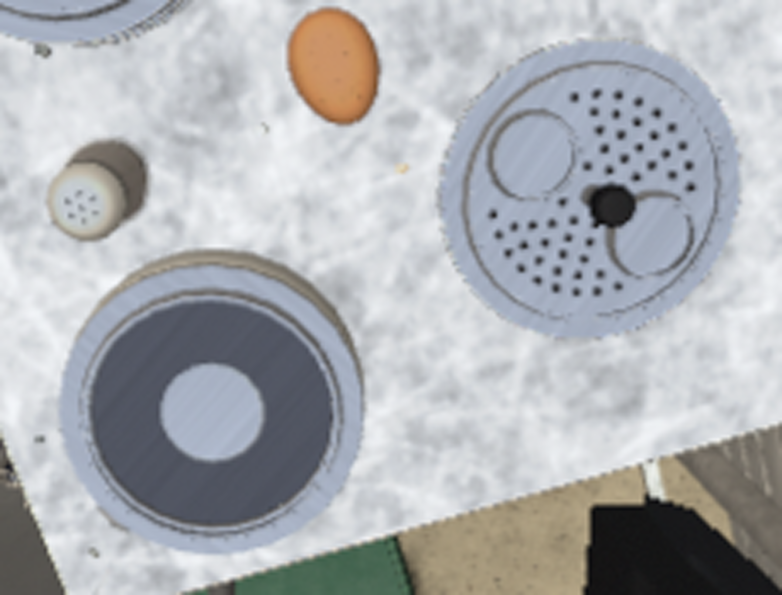

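Measurements agree with the given sizes: tray radius 72–73 mm, plate z 13.6 mm, cup spacing 70 mm, egg 53×40 mm. Before moving, I'll check the gripper body's clearance to tall neighbours.

```bash
cat >> h.py <<'E'
TRAY=np.array([.6825,.1577]);BASE=np.array([.5239,.0183]);TIER=np.array([.4128,.2442]);CUP=np.array([.6323,.3354]);EGG=np.array([.5455,.1897])
D=np.deg2rad
E
python3 - <<'E'
from h import *
Q=[]
for n in("scene0","top0","w1"):
    c=dict(np.load(n+".npz"));p=pts(c)[c["z_map"]>0]
    if n=="top0": p=p[p[:,2]<.35]
    Q.append(p[(p[:,2]<.5)])
Q=np.vstack(Q);Q=Q[(Q[:,0]>.3)&(Q[:,0]<1.1)&(Q[:,1]>-.3)&(Q[:,1]<.75)]
def clr(xy,th,zb,own):
    q=Q[(Q[:,2]>zb)&(np.hypot(*(Q[:,:2]-xy).T)>own)];d=q[:,:2]-xy;t=D(th)
    a=abs(d@[np.cos(t),np.sin(t)])-.0935;b=abs(d@[-np.sin(t),np.cos(t)])-.0375
    e=np.hypot(a.clip(0),b.clip(0));i=np.argsort(e)[20];return round(e[i],3),q[i]
for th in(71,): print("tray",th,clr(TRAY,th,.085,.03))
for th in(25,32,34,40): print("egg",th,clr(EGG,th,.068,.035))
for th in range(0,180,30): print("cup",th,clr(CUP,th,.07,.035))
for th in range(0,180,30): print("tier",th,clr(TIER,th,.13,.03), "lid",clr(np.array([.4895,.4255]),th,.1,.03))
E
```

```text
tray 71 (np.float64(0.026), array([0.772 , 0.2453, 0.0853]))
egg 25 (np.float64(0.0), array([0.4752, 0.1406, 0.4773]))
egg 32 (np.float64(0.0), array([0.5483, 0.1499, 0.4783]))
egg 34 (np.float64(0.0), array([0.4869, 0.125 , 0.4783]))
egg 40 (np.float64(0.0), array([0.5275, 0.1446, 0.4798]))
cup 0 (np.float64(0.011), array([0.7359, 0.378 , 0.3008]))
cup 30 (np.float64(0.012), array([0.7426, 0.3561, 0.3252]))
cup 60 (np.float64(0.026), array([0.7353, 0.3883, 0.29  ]))
cup 90 (np.float64(0.065), array([0.7348, 0.3907, 0.2983]))
cup 120 (np.float64(0.038), array([0.7463, 0.2896, 0.0853]))
cup 150 (np.float64(0.013), array([0.7438, 0.3163, 0.0884]))
tier 0 (np.float64(0.064), array([0.4828, 0.1432, 0.4844])) lid (np.float64(0.101), array([0.5684, 0.5641, 0.1983]))
tier 30 (np.float64(0.075), array([0.45  , 0.1355, 0.468 ])) lid (np.float64(0.061), array([0.5649, 0.5638, 0.1996]))
tier 60 (np.float64(0.05), array([0.4506, 0.1355, 0.469 ])) lid (np.float64(0.058), array([0.5396, 0.5715, 0.2196]))
tier 90 (np.float64(0.014), array([0.4542, 0.137 , 0.4692])) lid (np.float64(0.054), array([0.5463, 0.5692, 0.2069]))
tier 120 (np.float64(0.019), array([0.45  , 0.1355, 0.468 ])) lid (np.float64(0.076), array([0.5294, 0.5781, 0.2288]))
tier 150 (np.float64(0.023), array([0.4828, 0.1435, 0.4718])) lid (np.float64(0.114), array([0.5516, 0.5645, 0.1955]))
```

```bash
cat >> h.py <<'E'
def up(z,rate=.25):
    p=manip.state()["tool_pos"].copy();p[2]=z;manip.move_linear(p,rate)
def to(xy,z,rate=.1,rot=None): manip.move_linear([xy[0],xy[1],z],rate,rot)
def st(t=""):
    s=manip.state();print(t,"t",round(s["clock"],2),"pos",s["tool_pos"],"F",s["contact_force"],"w",round(s["gripper_width"],4),"gf",round(s["grasp_force"],1))
E
python3 - <<'E'
from h import *
o=down(D(71))
manip.set_gripper(.05)
manip.move_pose([*TRAY,.12],o);st("above")
to(TRAY,.029);manip.set_gripper(0,25);st("grip")
up(.15);st("lift")
manip.move_pose([*BASE,.15],o);c=wrist("w2")
st("over base")
P=pts(c);z0=.15-.029
E
```

```text
above t 4.22 pos [0.6832 0.1578 0.1213] F [0.9812 1.292  0.0905] w 0.05 gf 0.0
grip t 5.88 pos [0.6827 0.1577 0.0294] F [-0.9294  0.2321  1.7164] w 0.0181 gf 25.0
lift t 6.51 pos [0.6818 0.1575 0.1488] F [-0.2775  0.026  -3.8132] w 0.0179 gf 25.0
over base t 7.42 pos [0.5251 0.0189 0.1499] F [ 0.1286 -0.2445 -2.4754] w 0.0179 gf 25.0
```

View pics/w2.png

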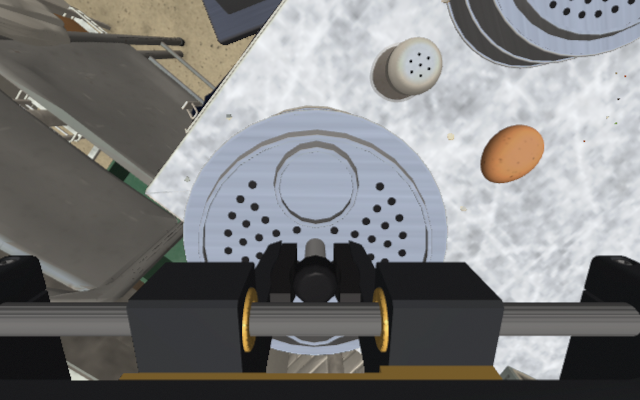

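The tray is held level, with its near cup at (315,183) squarely in front. I'll lower it.

```bash
python3 - <<'E'
from h import *
to(BASE,.0815,.12);st("low")
manip.set_gripper(.04);manip.dwell(.2);up(.16);st("up")
back=BASE+[-.0,0.0]
c=wrist("w3");P=pts(c);s=manip.state()
m=near(P,BASE,.09,.058,.067);print("plate",m.sum(),np.median(P[m][:,2]),hull_circ(P,m),planecirc(c,m,.063))
q=P[m];A=np.c_[q[:,:2]-BASE,np.ones(len(q))];print("plane slope",np.linalg.lstsq(A,q[:,2],rcond=None)[0])
m=near(P,EGG,.04,.01,.05);k,_=cv2.findContours(m.astype(np.uint8),0,1);k=max(k,key=len)[:,0]
print("egg",cv2.fitEllipse(np.array([ray(c,*p,.021)[:2] for p in k],np.float32)*1000))
m=near(P,BASE,.06,.071,.08);print("cups hi",m.sum(),P[m].mean(0))
E
```

```text
low t 8.14 pos [0.5246 0.0185 0.0816] F [ 0.1251  0.6189 -1.5542] w 0.0178 gf 25.0
up t 9.32 pos [0.5245 0.0183 0.161 ] F [-0.1881  0.3097  0.145 ] w 0.0398 gf 0.0
plate 19948 0.06364062242305485 (0.5256504416465759, 0.017974255606532097, 0.07369625568389893) [0.5255 0.018  0.0688]
plane slope [0.001  0.0007 0.0637]
egg ((546.6160278320312, 190.4420928955078), (46.31472396850586, 55.07604217529297), 17.627073287963867)
cups hi 1583 [0.5098 0.0215 0.0735]
```

View pics/w3.png

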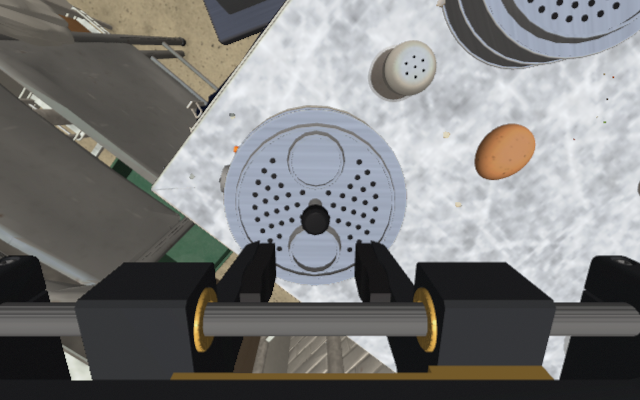

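The tray is fully home: plate at z 63.6 mm, slope 0.1 %, near cup at (315,160). Now the egg.

```bash
python3 - <<'E'
from h import *
c=dict(np.load("w3.npz"));cp=ray(c,315,160,.074);TC=np.array([.5247,.0182]);print("cup",cp,TC+.036*np.array([np.cos(D(161)),np.sin(D(161))]))
E=np.array([.546,.190])
manip.set_gripper(.062)
manip.move_pose([*E,.13],down(D(33)))
to(E,.009,.12);st("down")
manip.set_gripper(.0,8);st("grip")
up(.17,.2);st("lift")
manip.move_pose([*cp[:2],.17],down(D(28)));st("over cup")
wrist("w4")
E
```

```text
cup [0.4904 0.0305 0.074 ] [0.4907 0.0299]
down t 11.95 pos [0.5469 0.1902 0.0099] F [ 0.6455  0.6211 -0.1777] w 0.0619 gf 0.0
grip t 12.4 pos [0.5464 0.1901 0.0096] F [-1.0838 -0.1315  3.2301] w 0.0403 gf 8.0
lift t 13.36 pos [0.5453 0.1898 0.1685] F [-0.8617 -0.2189 -0.6452] w 0.0408 gf 8.0
over cup t 14.07 pos [0.4905 0.0308 0.1695] F [-0.3568  0.1444 -1.0908] w 0.0406 gf 8.0
```

View pics/w4.png

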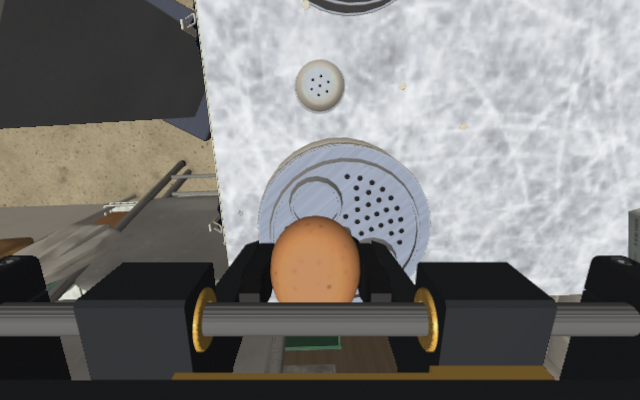

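The egg is firmly held at (315,262), and the mill at (320,84) is untouched. I'll lower it into the cup.

```bash
python3 - <<'E'
from h import *
xy=manip.state()["tool_pos"][:2]
cp=[.4906,.0301]
to(cp,.095,.15);to(cp,.0765,.04);st("low")
manip.set_gripper(.052);manip.dwell(.3);up(.19,.2);st("up")
c=wrist("w5");P=pts(c)
h=cv2.cvtColor(c["image"],cv2.COLOR_BGR2HSV);m=(h[...,0]<18)&(h[...,1]>110)&near(P,cp,.05,.07,.13)
print("egg",m.sum(),P[m].mean(0),P[m][:,2].max())
E
```

```text
low t 15.38 pos [0.4917 0.03   0.0773] F [-0.4633 -0.242   4.1514] w 0.0406 gf 8.0
up t 16.77 pos [0.4899 0.0301 0.1892] F [0.2555 0.2664 0.8037] w 0.052 gf 0.0
egg 2590 [0.4898 0.0338 0.1051] 0.11277709487815193
```

View pics/w5.png

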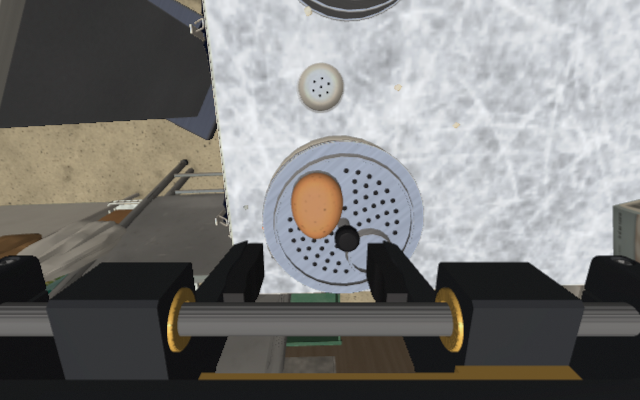

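The egg lies in the near cup at (317,205), top at z of about 0.11 m, clear of the knob (347,238). Now the tall tier.

```bash
python3 - <<'E'
from h import *
TC=np.array([.5247,.0182]);o=down(D(20))
manip.set_gripper(.05)
manip.move_pose([*TIER,.19],down(D(30)));to(TIER,.079,.12);manip.set_gripper(0,25);st("grip")
up(.245,.2);st("lift")
manip.move_pose([*TC,.245],o);manip.dwell(.2);to(TC,.16,.12);st("mid")
to(TC,.1435,.05);st("low")
manip.set_gripper(.04);manip.dwell(.2);up(.23,.2);st("up")
c=wrist("w6");P=pts(c)
m=near(P,TC,.09,.12,.131);print("plate",m.sum(),np.median(P[m][:,2]),hull_circ(P,m),planecirc(c,m,.126))
q=P[m];A=np.c_[q[:,:2]-TC,np.ones(len(q))];print("slope",np.linalg.lstsq(A,q[:,2],rcond=None)[0])
E
```

```text
grip t 19.64 pos [0.4128 0.2443 0.0793] F [-0.9546 -0.5198  2.4399] w 0.0177 gf 25.0
lift t 20.62 pos [0.412  0.2438 0.2434] F [-0.6117 -0.1069 -1.6953] w 0.0182 gf 25.0
mid t 22.68 pos [0.5253 0.0182 0.1607] F [-0.1988  0.4625  0.0401] w 0.0183 gf 25.0
low t 23.16 pos [0.5244 0.0182 0.1431] F [-0.098  -0.3706 -1.4069] w 0.018 gf 25.0
up t 24.45 pos [0.5244 0.0182 0.2294] F [-0.2623 -0.0049 -0.5202] w 0.0397 gf 0.0
plate 20889 0.1265455120688796 (0.5248633623123169, 0.018765106797218323, 0.07363803684711456) [0.5247 0.0189 0.0687]
slope [0.0011 0.0005 0.1266]
```

View pics/w6.png

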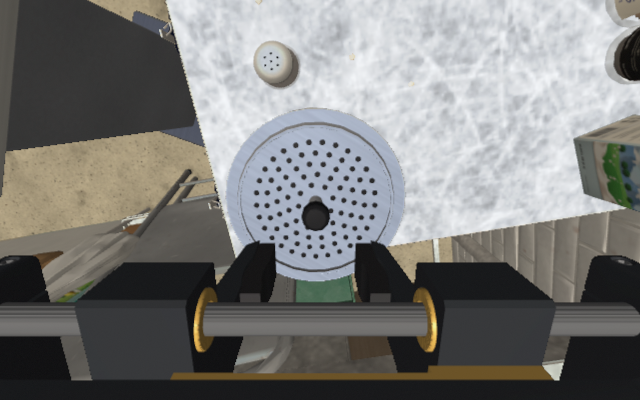

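The tier is home: plate at z 126.6 mm, level, knob at (315,215). Now the custard cup.

```bash
python3 - <<'E'
from h import *
TC=np.array([.5246,.0186]);o=down(D(90));G=TC+[-.036,0]
manip.set_gripper(.066)
manip.move_pose([*CUP,.17],o)
c=wrist("w7");P=pts(c);m=near(P,CUP,.04,.028,.05);xy=planecirc(c,m,.033);print(m.sum(),xy,hull_circ(P,m))
E
```

```text
2107 [0.6324 0.3346 0.0238] (0.6324142217636108, 0.3348419666290283, 0.024455590173602104)
```

View pics/w7.png

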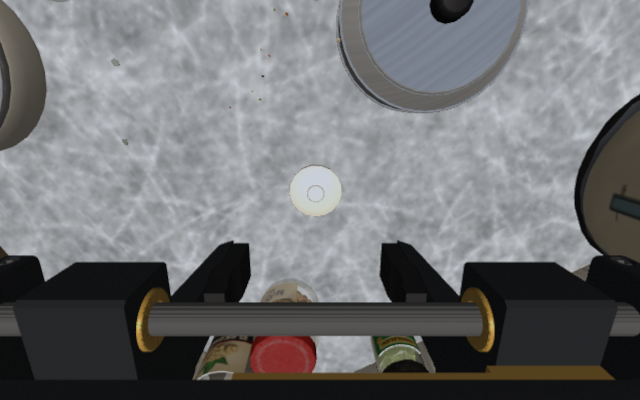

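The cup is centred at (316,190), and the red-topped jar (283,352) and green-labelled jar (403,360) lie beyond the body's reach. I'll pick it up.

```bash
python3 - <<'E'
from h import *
TC=np.array([.5246,.0186]);o=down(D(90));G=TC+[-.036,0];C=[.6324,.3347]
to(C,.011,.12);st("down");manip.set_gripper(0,15);st("grip")
z0=manip.state()["tool_pos"][2]
up(.22,.2);st("lift")
manip.move_pose([*G,.22],o);manip.dwell(.2);st("over")
to(G,.155,.12);to(G,.126+z0+.001,.04);st("low")
manip.set_gripper(.055);manip.dwell(.2);up(.25,.2);st("up")
c=wrist("w8");P=pts(c)
m=near(P,G,.04,.156,.163)&(c["image"].min(2)>120);print("cup",m.sum(),planecirc(c,m,.159),hull_circ(P,m))
q=P[m];A=np.c_[q[:,:2]-G,np.ones(len(q))];print("slope",np.linalg.lstsq(A,q[:,2],rcond=None)[0],"top",np.percentile(P[near(P,G,.03,.15,.2)][:,2],[50,99]))
E
```

```text
down t 27.87 pos [0.6333 0.3351 0.0123] F [ 0.6689  0.7101 -0.2749] w 0.0661 gf 0.0
grip t 28.3 pos [0.6327 0.3349 0.0116] F [-0.4421  0.1298  2.4384] w 0.0463 gf 14.8
lift t 29.49 pos [0.6317 0.3344 0.2179] F [-0.8517  0.1412 -1.6936] w 0.0459 gf 14.9
over t 31.0 pos [0.4893 0.0194 0.22  ] F [ 0.0293  0.2121 -1.3564] w 0.0461 gf 14.9
low t 32.25 pos [0.4885 0.0186 0.1385] F [-0.4252  0.104  -0.567 ] w 0.0455 gf 14.9
up t 33.5 pos [0.4881 0.0186 0.249 ] F [-0.3669  0.8808 -0.4131] w 0.055 gf 0.0
cup 1382 [0.4883 0.0184 0.0239] (0.49116915464401245, 0.017459003254771233, 0.02722157910466194)
slope [ 0.0065 -0.0001  0.1613] top [0.1631 0.1696]
```

View pics/w8.png

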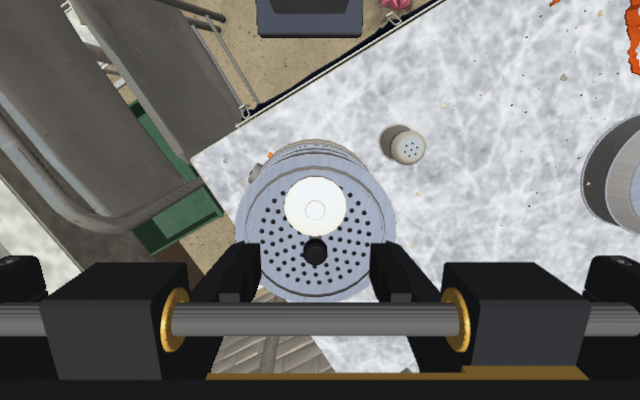

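The cup stands upright at (315,205), 36 mm from the post (315,250). Now I'll look closely at the lid: knob centre and dome height under the fingertips.

```bash
python3 - <<'E'
from h import *
L=np.array([.4892,.4258]);manip.set_gripper(.05)
manip.move_pose([*L,.22],down(D(45)))
c=wrist("w9");P=pts(c)
m=near(P,L,.022,.066,.09)&(c["image"].max(2)<90);print("knob",m.sum(),P[m].mean(0),P[m][:,2].max(),planecirc(c,m,.073))
m=near(P,L,.09,.008,.07);m2=m&(c["image"].max(2)>90);print("rim",hull_circ(P,m))
K=np.array(hull_circ(P,m)[:2]);r=np.hypot(P[...,0]-K[0],P[...,1]-K[1])
for a in range(10,75,6):
    w=m&(r>a/1000)&(r<(a+6)/1000);print(a,w.sum(),np.percentile(P[w][:,2],[10,50,95]) if w.any() else "")
E
```

```text
knob 583 [0.4882 0.4281 0.0795] 0.08243933159853195 [0.4895 0.4269 0.0127]
rim (0.48723939061164856, 0.42257118225097656, 0.07809058576822281)
10 239 [0.0562 0.0571 0.0589]
16 638 [0.0562 0.0571 0.0583]
22 911 [0.0559 0.0568 0.058 ]
28 1127 [0.0557 0.0566 0.0578]
34 1338 [0.0551 0.0562 0.0575]
40 1539 [0.0542 0.0553 0.0568]
46 1747 [0.0532 0.0544 0.0559]
52 1811 [0.0507 0.0535 0.0551]
58 1789 [0.0442 0.0503 0.054 ]
64 1803 [0.038  0.0436 0.0499]
70 1145 [0.0373 0.0391 0.0435]
```

View pics/w9.png

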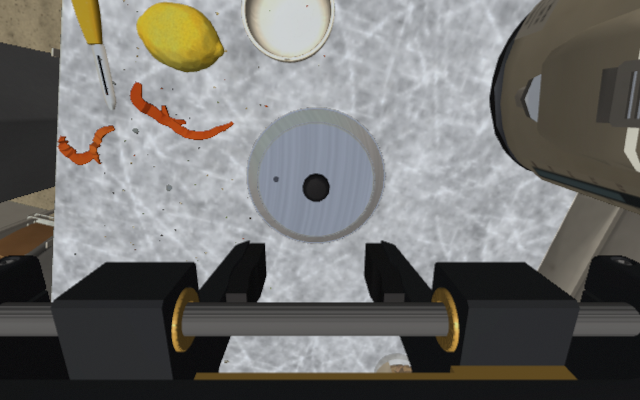

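Knob is at (316,187), world (0.4895, 0.427), and the dome beneath it is at z 57 mm, so the tips go to 62 mm.

```bash
python3 - <<'E'
from h import *
TC=np.array([.5247,.0187]);K=np.array([.4893,.4270])
to(K,.062,.12);st("down");manip.set_gripper(0,35);st("grip")
z0=manip.state()["tool_pos"][2]
up(.28,.2);st("lift")
manip.move_pose([*TC,.28],down(D(45)));manip.dwell(.3);st("over")
c=wrist("w10");P=pts(c);zt=.28-z0+.057
m=near(P,TC,.05,zt-.01,zt+.008);q=P[m];A=np.c_[q[:,:2]-TC,np.ones(len(q))];print("slope",m.sum(),np.linalg.lstsq(A,q[:,2],rcond=None)[0])
E
```

```text
down t 36.87 pos [0.49   0.4276 0.0631] F [ 0.6763 -0.5044 -0.0508] w 0.0502 gf 0.0
grip t 37.38 pos [0.4894 0.4271 0.0624] F [-0.5012 -0.9024  2.1238] w 0.0242 gf 35.0
lift t 38.62 pos [0.4887 0.4265 0.278 ] F [-0.0973  0.0579 -1.8037] w 0.0243 gf 35.0
over t 40.43 pos [0.5248 0.0194 0.2799] F [-0.4642  0.1701 -1.382 ] w 0.0245 gf 35.0
slope 14366 [ 0.0208 -0.0147  0.2741]
```

View pics/w10.png

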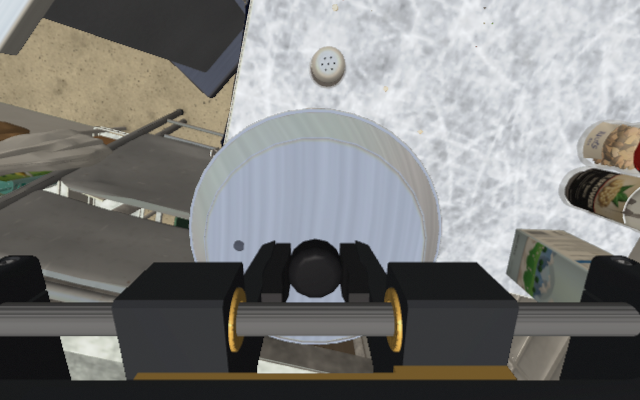

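The lid hangs level and centred on the knob at (315,268); its apparent slope is partly the dome's curve seen from one side. I'll lower it.

```bash
python3 - <<'E'
from h import *
TC=np.array([.5247,.0187])
to(TC,.205,.12);st("mid");to(TC,.1895,.04);st("low")
manip.set_gripper(.05);manip.dwell(.3);up(.30,.2);st("up")
c=wrist("w11");P=pts(c);zt=.183
m=near(P,TC,.025,zt-.006,zt+.006);q=P[m];A=np.c_[q[:,:2]-TC,np.ones(len(q))];print("dome slope",m.sum(),np.linalg.lstsq(A,q[:,2],rcond=None)[0])
m=near(P,TC,.03,.192,.215);print("knob",P[m].mean(0),np.percentile(P[m][:,2],[50,99]))
m=near(P,[.452,.113],.05,.08,.1);print("mill",planecirc(c,m,.09),P[m][:,2].max())
manip.move_pose([.45,.3,.35],down(D(45)))
c=cams.capture("scene");cv2.imwrite("pics/s2.png",c["image"][200:340,330:500].repeat(4,0).repeat(4,1))
P=pts(c)
for h in (.126,):
    m=near(P,TC,.09,.1,.2);print("scene lid top",np.percentile(P[m][:,2],[50,99]))
E
```

```text
mid t 41.26 pos [0.5252 0.0187 0.2056] F [-0.1324  1.3949 -0.7427] w 0.0245 gf 35.0
low t 41.79 pos [0.5245 0.0187 0.1892] F [ 0.1687 -0.4591 -2.0849] w 0.0243 gf 35.0
up t 43.34 pos [0.5242 0.0187 0.299 ] F [-1.1018  0.6319 -0.9642] w 0.0501 gf 0.0
dome slope 1727 [0.0015 0.0008 0.183 ]
knob [0.5234 0.0202 0.2051] [0.206  0.2077]
mill [0.4525 0.1101 0.0153] 0.09166768901079453
scene lid top [0.171  0.1895]
```

View pics/s2.png

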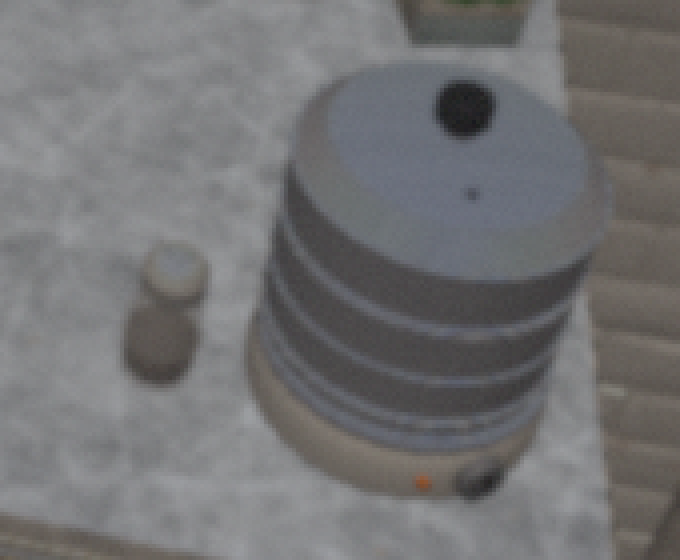

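The stack is straight and closed: lid knob at crop (465,108), top at z 206 mm as specified, dome level. The mill stands upright at (165,310).

```bash
python3 -c "
from cell import order;print(order.close_job())"
```

```text
the job is handed in; nothing more can be done
None
```

The steamer is loaded in the order you asked and handed in at about 45 s on the robot clock. The depth readings put every tier and the lid fully home and level. The mill is upright, measured within 3 mm of its first position, which is about the measuring error.

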